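# Open the interlocked gas panel

## Robot

A 7-joint arm with a two-finger parallel gripper is mounted at the origin on the work surface. World frame = base frame: x ahead of the robot, y to its left, z up, the work surface at z = 0. Lengths are in m, angles in rad, forces in N, time in s.
With the tool pointing down it reaches from about 0.425 to 0.875 m from the base axis. Payload 4.7 kg.
Tool frame: the origin (TCP) lies at the very end of the fingers, on their centre line; the grasp point (between the pads) lies 19 mm behind it (grip_point_offset is the distance from the TCP to the grasp point, in m); x points along the fingers, z is the direction in which the jaws open and shut, and the axes are right-handed (so a half turn about x gives the same grasp; the last joint's range is limited). The gripper opens to 87 mm and grips with 3 to 60 N. Pads are 19 mm wide; open, the fingers measure 117 mm over their backs; the gripper's body (75 mm by 190 mm) begins 51 mm behind the grasp point.
Start: joints at [1.221, 0.321, -0.07, 1.45, 0.023, 1.371, -0.057], TCP at [0.231, -0.607, 0.223] pointing down, gripper open.
Joint ranges: [-2.86, 2.86], [-0.3, 2.09], [-1.38, 1.24], [0.06, 2.45], [-1.56, 4.7], [0.09, 2.05], [-2.69, 2.69]. Speed limits (rad/s): [2.57, 2.57, 3.14, 3.14, 3.14, 3.14, 3.14].

## Interface

Orientations are given as a rotation vector (axis times angle).
In Python, from bench import get_state, get_image, calibration, close_job, grip_point_offset gives the robot as it stands.
- The arm moves only by the tool play_rows, never from a script. Its argument "targets" is a list of rows, each an object with "claw": the closure, from 0 (fully open) to 1 (shut); "linear": the shift along the tool's x, y, z as a fraction of full scale, a list of three; "rotation": the turn, a rotation vector about the tool's x, y, z as a fraction of full scale, a list of three. In form: [{"claw": claw, "linear": [x, y, z], "rotation": [wx, wy, wz]}, ...]. A call has 1 to 10 rows; each row shifts and turns the pose as measured when the row begins, along the tool's axes as they then stand; what a row does not reach is not made up. Full scale, the value 1, is 2.5 cm for a shift and 90 degrees for a turn. A row lasts 1/12 s, in which the tool goes at most 41.7 mm and 7.16 degrees, less where a joint would pass 70% of its speed; a pose out of reach is approached as far as the arm can. A call with a number of a shift or a turn outside -1 to 1 is refused whole. A call with a gripper value outside its range is refused whole. The fingers move at their own pace and stop on an object; "newtons" is the grip in N (left out, the last holds). Time passes only in rows, so rows that do not move let the fingers close. It gives the time, the measured TCP pose, the force and the opening at its end, in the units of the state.
- get_state(): the state, without advancing time (a new reading comes with each control period).
- get_image(name): name is "side" or "top"; returns the picture (384x512x3 uint8, blue, green, red); there is no depth.
- calibration(name): a dict with "fx", "fy", "cx", "cy" (pixels), "rvec" (rotation vector, rad) and "tvec" (3), from world to camera coordinates, as OpenCV has them. Camera axes: x right, y down, z forward; pixel columns grow to the right and rows downward; lengths in m; the calibration is good to about 2 mm. A picture is of the moment at which its call begins. calibration takes no time and is no camera call.
- close_job(): hands the job in, once; it reports no verdict.
The state is a dict: "time": time; "joint_positions": joint angles; "qd": joint speeds; "joint_torque": joint torques, N m; "position": TCP position; "tool_rot": TCP orientation; "ft_force": force on the tool from outside, world axes, zero at the start; "torque": the same for the moment, N m; "grip_width": opening from 0.0 (shut) to 1.0 (fully open).
Only numpy, scipy, OpenCV 4.12 (cv2) and the standard library are available. Lean on these libraries where they do the work, as an engineer would, in place of code of your own. Each camera call takes 0.05 s, during which the arm holds its last target. There are 200 camera calls.

## Task

Bring the bench's gas panel into service: turn the long-handled isolator clockwise all the way to its stop, which clears its notched locking disc out of the way, and then turn the short-handled selector beside it clockwise all the way to its stop. Both must stay fully turned; leave the single tap on the other, smaller white box as it is.

Things in the scene. Friction and masses are not known exactly. Their poses are not given: they have to be found in the camera images.
- gas_panel: fixed white steel box, 200 (x) x 310 (y) x 45 mm high; origin at the centre of its underside on the bench, z up. Two vertical handle axes at x = 0: isolator y = +75 mm, selector y = -75 mm. Each handle is a black upright bar 14 mm thick, its edges 55 and 97 mm above the bench, over a steel plate (49 to 55 mm); with its joint at 0 the bar lies along the panel's x axis
- isolator (a joint): turn of the isolator, rad, 0 to 1.25 (stop), growing clockwise from above; starts between 0 and 0.3, stays where left, takes about 0.15 N m. Bar 90 mm long, centred on the axis, over a steel disc of 60 mm radius with a wide notch. From about 1.0 rad on, the notch lets the selector's arm through; at less the disc blocks it
- selector (a joint): turn of the selector, rad, 0 to 1.25 (stop), growing clockwise from above; starts below 0.03, can turn only about 0.06 rad until the isolator is set, then takes about 0.1 N m and stays where left. Bar 50 mm long, centred on the axis, over a flat steel arm 105 mm long, 12 mm wide, pointing towards the isolator's disc
- lone_tap_end (a point): end of the handle of the single tap, to be left alone: a 90 mm black bar handle like the isolator's, alone on a white box 140 x 160 x 45 mm, without a notched disc or arm; point 45 mm from the tap's axis, 79 mm above the bench

How it is judged:
On the way, in this order (a step that is already met when the one before it is completed fails the run):
1. the isolator is fully turned while the selector is still off (value of joint isolator above 1.05 rad and value of joint selector below 0.3 rad), for 0.2 s.
2. the selector is fully turned with the isolator still set (value of joint each of selector, isolator above 1.05 rad), for 0.2 s.
At the end, for the whole second after the job is handed in: The isolator and the selector are both turned clockwise to within 0.2 rad (11 degrees) of their stops at 1.25 rad, and at rest (all of step 2 and velocity of joint isolator between -0.05 and 0.05 rad/s and velocity of joint selector between -0.05 and 0.05 rad/s); the robot touches nothing.
It fails at once if the handle of the single tap is moved (its end by more than 12 mm) (distance of lone_tap_end from where it was at the start of the episode above 0.012 m).
It also fails if it takes over 48 s, if anything falls off the work surface, if the arm or the gripper's body presses on something with over 40 N, if the wrist force passes 120 N, or if a joint passes its speed limit or range.

## Working session

There is one attempt and no reset: what is moved stays moved. The work goes in short steps, Python scripts to look and compute and a tool call to move; the robot and the scene stay as the last step left them, time stands still between calls to the robot, and variables do not carry over. Pictures are saved under pics/ and viewed, about 8 in all and at most 12, crops included, and the job is handed in when it is done.

Besides the shell and the picture viewer there is one more tool, called after "Request:" as name([rows], argument=value, ...), one row to a line, values as JSON. play_rows: Moves the arm, as the interface text tells. Shift numbers are shares of 2.5 cm and turn numbers shares of 90 degrees, none past 1 either way. Its arguments: {"type":"object","properties":{"targets":{"type":"array"},"newtons":{"type":"number"}},"required":["targets"]}

```bash
mkdir -p pics; cat > h.py <<'E'
import numpy as np, cv2
from bench import *
from scipy.spatial.transform import Rotation as R
def ray(name,u,v,z):
    c=calibration(name);Rm=cv2.Rodrigues(np.array(c['rvec'],float))[0];t=np.array(c['tvec'],float)
    d=Rm.T@np.array([(u-c['cx'])/c['fx'],(v-c['cy'])/c['fy'],1]);o=-Rm.T@t
    return o+d*(z-o[2])/d[2]
def px(name,P):
    c=calibration(name);K=np.array([[c['fx'],0,c['cx']],[0,c['fy'],c['cy']],[0,0,1.]])
    return cv2.projectPoints(np.array(P,float).reshape(-1,1,3),np.array(c['rvec'],float),np.array(c['tvec'],float),K,None)[0].reshape(-1,2)
E
python3 - <<'E'
from h import *
cv2.imwrite('pics/top1.png',cv2.resize(get_image('top'),(800,600),interpolation=cv2.INTER_CUBIC))
cv2.imwrite('pics/side1.png',get_image('side'))
s=get_state();print(s);print(R.from_rotvec(s['tool_rot']).as_matrix().round(3));print(grip_point_offset, calibration('top'))
E
```

```text
{'time': 0.1, 'joint_positions': array([ 1.22111   ,  0.32175254, -0.07005412,  1.45155685,  0.02259335,
        1.37078549, -0.05688632]), 'qd': array([ 5.03055750e-04, -8.20748532e-04,  3.08775370e-04, -1.37806139e-03,
       -9.54113312e-04, -2.07768005e-05,  3.82313805e-04]), 'joint_torque': array([ 3.62152678e-04, -4.92571843e+01, -4.05646591e-01, -3.13397813e+01,
       -6.43079868e-02,  3.95189342e-02,  1.02325166e-04]), 'position': array([ 0.23104385, -0.60702434,  0.22156632]), 'tool_rot': array([ 0.938112  ,  1.3611296 , -0.93663619]), 'ft_force': array([ 0.3571504 ,  0.77229078, -0.94747642]), 'torque': array([-0.0661538 ,  0.01126866, -0.02307263]), 'grip_width': 0.9998256911323493}
[[-0.001  0.935  0.356]
 [ 0.002  0.356 -0.935]
 [-1.    -0.    -0.002]]
0.0187 {'fx': 409.8263853564151, 'fy': 409.8263853564151, 'cx': 256.4694739527877, 'cy': 187.90661072620028, 'rvec': array([ 2.15022405, -2.11855545,  0.13226011]), 'tvec': array([-0.0097395 ,  0.56425159,  0.90629764])}
```

View pics/top1.png

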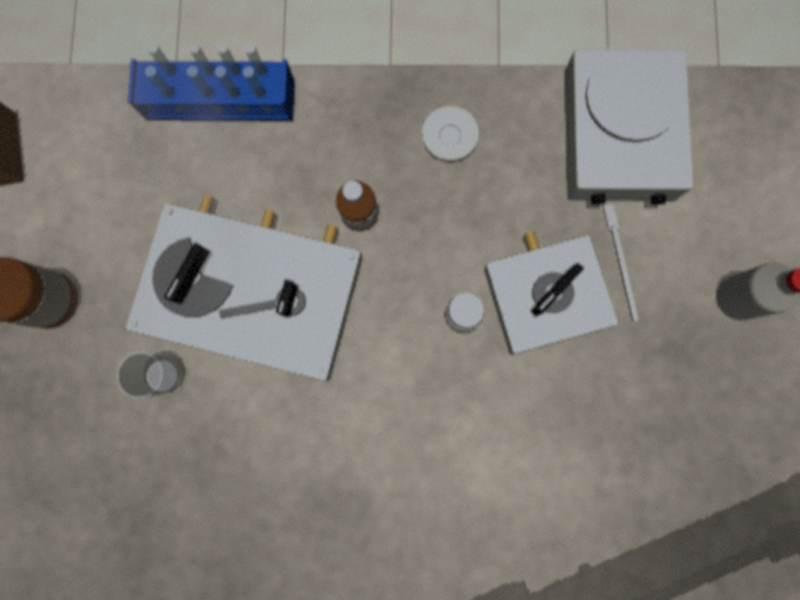

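View pics/side1.png

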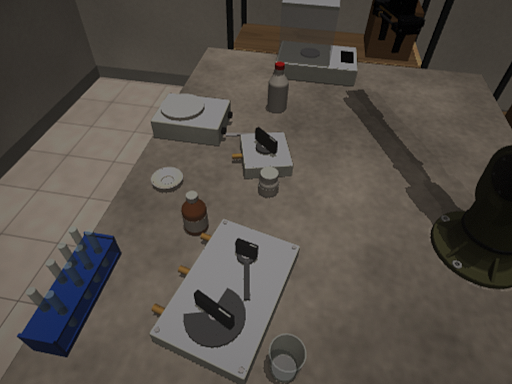

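```bash
cat > m.py <<'E'
from h import *
k=512/800
C=[(165,205),(360,250),(328,380),(127,328)]
W=np.array([ray('top',u*k,v*k,.045) for u,v in C]);print(W.round(4))
print('sides',[np.linalg.norm(W[i]-W[i-1]).round(3) for i in range(4)])
c=W.mean(0); xd=(W[0]-W[3]+W[1]-W[2])[:2]; yd=(W[0]-W[1]+W[3]-W[2])[:2]
a=np.arctan2(xd[1],xd[0]); b=np.arctan2(-yd[0],yd[1]); print('c',c,'yaw',a,b)
E
python3 - <<'E'
from m import *
y=(a+2*b)/3
X=np.array([np.cos(y),np.sin(y)]);Y=np.array([-X[1],X[0]])
for n,s in(('iso',.075),('sel',-.075)): print(n,c[:2]+s*Y)
im=get_image('top');sc=4;x0,y0=75,120
im=cv2.resize(im[y0:y0+130,x0:x0+170],None,fx=sc,fy=sc,interpolation=cv2.INTER_CUBIC)
def dr(P,col):
    p=((px('top',P)-[x0,y0])*sc).astype(int); cv2.polylines(im,[p],True,col,1)
dr([[*(c[:2]+u*X*.1+v*Y*.155),.045] for u,v in((1,1),(1,-1),(-1,-1),(-1,1))],(0,0,255))
for s,l in((.075,.045),(-.075,.025)):
    o=c[:2]+s*Y
    dr([[*(o+l*X),.097],[*(o-l*X),.097]],(0,255,0))
    r=.06 if s>0 else .02
    dr([[*(o+r*np.array([np.cos(t),np.sin(t)])),.055] for t in np.linspace(0,6.2,40)],(255,0,0))
cv2.imwrite('pics/crop1.png',im)
E
```

```text
[[0.695  0.3587 0.045 ]
 [0.6287 0.0604 0.045 ]
 [0.4359 0.1019 0.045 ]
 [0.5071 0.402  0.045 ]]
sides [np.float64(0.193), np.float64(0.306), np.float64(0.197), np.float64(0.308)]
c [0.56669237 0.23072751 0.045     ] yaw -0.21914153148912613 -0.22593453541553665
iso [0.58332811 0.30385926]
sel [0.55005663 0.15759577]
```

View pics/crop1.png

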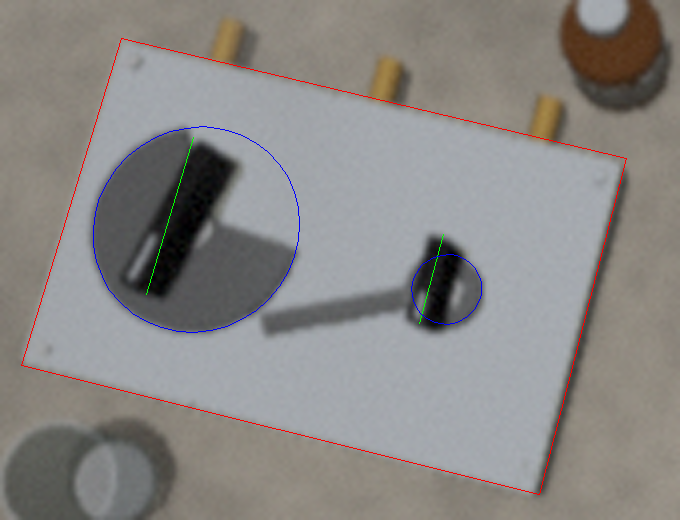

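The panel fit overlays well. The isolator axis is at about (0.583, 0.304), already turned about 0.23 rad. The selector axis is at about (0.550, 0.158). The panel yaw is -0.224. Next I move over, keeping high.

Request:
play_rows([
  {"claw": 0,"linear": [0,0.75,-0.65],"rotation": [0,0,0]},
  {"claw": 0,"linear": [0,0.75,-0.65],"rotation": [0,0,0]},
  {"claw": 0,"linear": [0,0.75,-0.65],"rotation": [0,0,0]},
  {"claw": 0,"linear": [0,0.75,-0.65],"rotation": [0,0,0]},
  {"claw": 0,"linear": [0,0.75,-0.65],"rotation": [0,0,0]},
  {"claw": 0,"linear": [0,0.75,-0.65],"rotation": [0,0,0]},
  {"claw": 0,"linear": [0,0.75,-0.65],"rotation": [0,0,0]},
  {"claw": 0,"linear": [0,0.75,-0.65],"rotation": [0,0,0]},
  {"claw": 0,"linear": [0,0.75,-0.65],"rotation": [0,0,0]},
  {"claw": 0,"linear": [0,0.75,-0.65],"rotation": [0,0,0]},
])

```text
time: 0.98
position: [0.3464, -0.3835, 0.2161]
tool_rot: [0.948, 1.365, -0.949]
ft_force: [0.8, -0.3, -0.2]
grip_width: 1.001
```

```bash
cat > go.py <<'E'
import sys
from h import *
# go.py x y z yaw : remaining tool-frame shift (full-scale units), turn about tool x (units of 90deg)
x,y,z,yaw=map(float,sys.argv[1:5])
s=get_state();Rm=R.from_rotvec(s['tool_rot']).as_matrix()
cy=np.arctan2(Rm[1,1],Rm[0,1]); d=(yaw-cy+np.pi)%(2*np.pi)-np.pi
print('t',s['time'],'pos',s['position'].round(4),'yaw',round(cy,3),'tilt',Rm[:,0].round(3),'F',s['ft_force'].round(1),'T',s['torque'].round(2),'g',round(s['grip_width'],3))
print('q',s['joint_positions'].round(2),'shift units',((Rm.T@(np.array([x,y,z])-s['position']))/.025).round(2),'turn x units',round(-d/(np.pi/2),3),'deg',np.degrees(d).round(1))
E
python3 go.py .45 -.2 .22 0.364
```

```text
t 0.9833 pos [ 0.3464 -0.3835  0.2161] yaw 0.35 tilt [-0.008  0.005 -1.   ] F [ 0.8 -0.3 -0.2] T [ 0.02 -0.08  0.03] g 1.001
q [ 1.    0.06 -0.23  1.77  0.02  1.32 -0.45] shift units [-0.15  6.41 -5.48] turn x units -0.009 deg 0.8
```

Request:
play_rows([
  {"claw": 0,"linear": [-0.05,0.8,-0.7],"rotation": [0,0,0]},
  {"claw": 0,"linear": [-0.05,0.8,-0.7],"rotation": [0,0,0]},
  {"claw": 0,"linear": [-0.05,0.8,-0.7],"rotation": [0,0,0]},
  {"claw": 0,"linear": [-0.05,0.8,-0.7],"rotation": [0,0,0]},
  {"claw": 0,"linear": [-0.05,0.8,-0.7],"rotation": [0,0,0]},
  {"claw": 0,"linear": [-0.05,0.8,-0.7],"rotation": [0,0,0]},
  {"claw": 0,"linear": [-0.05,0.8,-0.7],"rotation": [0,0,0]},
  {"claw": 0,"linear": [-0.05,0.8,-0.7],"rotation": [0,0,0]},
  {"claw": 0,"linear": [-0.05,0.6,-0.75],"rotation": [0,0,0]},
  {"claw": 0,"linear": [-0.05,0.6,-0.75],"rotation": [0,0,0]},
])

```text
time: 1.82
position: [0.467, -0.1381, 0.2271]
tool_rot: [0.948, 1.367, -0.951]
ft_force: [0.5, -0.0, 0.2]
grip_width: 1.001
```

```bash
python3 go.py .583 .304 .22 2.687
```

```text
t 1.8167 pos [ 0.467  -0.1381  0.2271] yaw 0.35 tilt [-0.011  0.006 -1.   ] F [ 0.5 -0.   0.2] T [ 0.   -0.01 -0.01] g 1.001
q [ 0.73 -0.   -0.49  1.81 -0.    1.34 -0.98] shift units [  0.33  10.42 -15.02] turn x units -1.488 deg 133.9
```

Request:
play_rows([
  {"claw": 0,"linear": [0,0,0],"rotation": [-0.08,0,0]},
  {"claw": 0,"linear": [0,0,0],"rotation": [-0.08,0,0]},
  {"claw": 0,"linear": [0,0,0],"rotation": [-0.08,0,0]},
  {"claw": 0,"linear": [0,0,0],"rotation": [-0.08,0,0]},
  {"claw": 0,"linear": [0,0,0],"rotation": [-0.08,0,0]},
  {"claw": 0,"linear": [0,0,0],"rotation": [-0.08,0,0]},
  {"claw": 0,"linear": [0,0,0],"rotation": [-0.08,0,0]},
  {"claw": 0,"linear": [0,0,0],"rotation": [-0.08,0,0]},
  {"claw": 0,"linear": [0,0,0],"rotation": [-0.08,0,0]},
  {"claw": 0,"linear": [0,0,0],"rotation": [-0.08,0,0]},
])

```text
time: 2.65
position: [0.4678, -0.1275, 0.2255]
tool_rot: [-0.021, 1.584, 0.034]
ft_force: [0.3, -0.1, 0.4]
grip_width: 0.999
```

Request:
play_rows([
  {"claw": 0,"linear": [0,0,0],"rotation": [-0.08,0,0]},
  {"claw": 0,"linear": [0,0,0],"rotation": [-0.08,0,0]},
  {"claw": 0,"linear": [0,0,0],"rotation": [-0.08,0,0]},
  {"claw": 0,"linear": [0,0,0],"rotation": [-0.08,0,0]},
  {"claw": 0,"linear": [0,0,0],"rotation": [-0.08,0,0]},
  {"claw": 0,"linear": [0,0,0],"rotation": [-0.08,0,0]},
  {"claw": 0,"linear": [0,0,0],"rotation": [-0.08,0,0]},
  {"claw": 0,"linear": [0,0,0],"rotation": [-0.08,0,0]},
  {"claw": 0,"linear": [0,0,0],"rotation": [-0.08,0,0]},
])

```text
time: 3.4
position: [0.4655, -0.1269, 0.2231]
tool_rot: [-0.888, 1.386, 0.917]
ft_force: [-0.4, -0.3, 0.2]
grip_width: 1.002
```

```bash
python3 go.py .583 .304 .22 2.687
```

```text
t 3.4 pos [ 0.4655 -0.1269  0.2231] yaw 2.731 tilt [-0.018  0.009 -1.   ] F [-0.4 -0.3  0.2] T [ 0.05 -0.13  0.02] g 1.002
q [ 0.72 -0.   -0.5   1.82 -0.01  1.34  1.38] shift units [ 0.2   2.57 17.68] turn x units 0.028 deg -2.5
```

Request:
play_rows([
  {"claw": 0,"linear": [0,0.13,0.9],"rotation": [0,0,0]},
  {"claw": 0,"linear": [0,0.13,0.9],"rotation": [0,0,0]},
  {"claw": 0,"linear": [0,0.13,0.9],"rotation": [0,0,0]},
  {"claw": 0,"linear": [0,0.13,0.9],"rotation": [0,0,0]},
  {"claw": 0,"linear": [0,0.13,0.9],"rotation": [0,0,0]},
  {"claw": 0,"linear": [0,0.13,0.9],"rotation": [0,0,0]},
  {"claw": 0,"linear": [0,0.13,0.9],"rotation": [0,0,0]},
  {"claw": 0,"linear": [0,0.13,0.9],"rotation": [0,0,0]},
  {"claw": 0,"linear": [0,0.13,0.9],"rotation": [0,0,0]},
  {"claw": 0,"linear": [0,0.13,0.9],"rotation": [0,0,0]},
])

```text
time: 4.23
position: [0.5247, 0.0937, 0.2213]
tool_rot: [-0.884, 1.394, 0.911]
ft_force: [0.6, 0.0, -0.2]
grip_width: 1.0
```

```bash
python3 go.py .583 .304 .22 2.687
```

```text
t 4.2333 pos [0.5247 0.0937 0.2213] yaw 2.723 tilt [-0.022  0.006 -1.   ] F [ 0.6  0.  -0.2] T [ 0.06 -0.18  0.  ] g 1.0
q [ 0.45  0.14 -0.72  1.71  0.08  1.35  0.86] shift units [0.05 1.29 8.63] turn x units 0.023 deg -2.0
```

Request:
play_rows([
  {"claw": 0,"linear": [0,0.13,0.9],"rotation": [0,0,-0.003]},
  {"claw": 0,"linear": [0,0.13,0.9],"rotation": [0,0,-0.003]},
  {"claw": 0,"linear": [0,0.13,0.9],"rotation": [0,0,-0.003]},
  {"claw": 0,"linear": [0,0.13,0.9],"rotation": [0,0,-0.003]},
  {"claw": 0,"linear": [0,0.13,0.9],"rotation": [0,0,-0.003]},
  {"claw": 0,"linear": [0,0.13,0.9],"rotation": [0.005,0,-0.003]},
  {"claw": 0,"linear": [0,0.13,0.9],"rotation": [0.005,0,-0.003]},
  {"claw": 0,"linear": [0,0.13,0.9],"rotation": [0.005,0,-0.003]},
  {"claw": 0,"linear": [0,0.1,0.7],"rotation": [0.005,0,-0.003]},
  {"claw": 0,"linear": [0,0,0],"rotation": [0,0,0]},
])

```text
time: 5.07
position: [0.5797, 0.2987, 0.2165]
tool_rot: [-0.885, 1.383, 0.859]
ft_force: [-0.7, -0.0, -1.0]
grip_width: 0.998
```

```bash
python3 go.py .583 .304 .068 2.687; python3 - <<'E'
from h import *
cv2.imwrite('pics/side2.png',cv2.resize(get_image('side')[150:384,100:400],None,fx=2,fy=2))
E
```

```text
t 5.0667 pos [0.5797 0.2987 0.2165] yaw 2.693 tilt [ 0.013 -0.011 -1.   ] F [-0.7 -0.  -1. ] T [ 0.05 -0.03 -0.06] g 0.998
q [ 0.05  0.42 -0.77  1.44  0.31  1.4   0.39] shift units [5.94 0.07 0.27] turn x units 0.004 deg -0.3
```

View pics/side2.png

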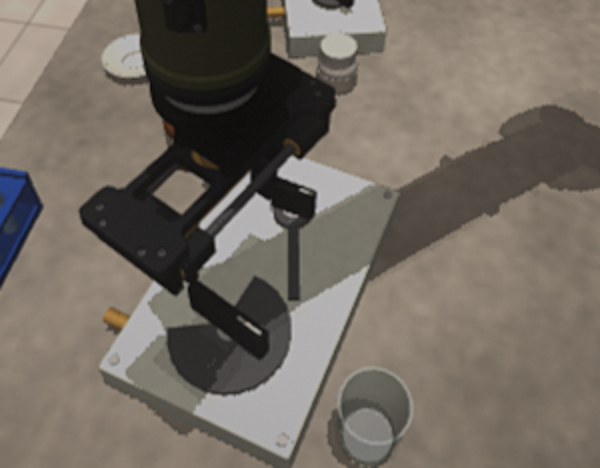

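The picture shows the jaws straddling the isolator bar, which sits near pixel (230,320) in the crop. Going down.

Request:
play_rows([
  {"claw": 0,"linear": [0.8,0.02,0.06],"rotation": [0,0,0.002]},
  {"claw": 0,"linear": [0.8,0.02,0.06],"rotation": [0,0,0.002]},
  {"claw": 0,"linear": [0.8,0.02,0.06],"rotation": [0,0,0.002]},
  {"claw": 0,"linear": [0.8,0,0.06],"rotation": [0,0,0.002]},
  {"claw": 0,"linear": [0.8,0,0.03],"rotation": [0,0,0]},
  {"claw": 0,"linear": [0.8,0,0],"rotation": [0,0,0]},
  {"claw": 0,"linear": [0.4,0,0],"rotation": [0,0,0]},
  {"claw": 0,"linear": [0,0,0],"rotation": [0,0,0]},
])

```text
time: 5.78
position: [0.5844, 0.2893, 0.0819]
tool_rot: [-0.878, 1.398, 0.854]
ft_force: [-0.2, -0.4, 0.5]
grip_width: 0.999
```

```bash
python3 go.py .583 .304 .067 2.687
```

```text
t 5.7833 pos [0.5844 0.2893 0.0819] yaw 2.684 tilt [ 0.002 -0.016 -1.   ] F [-0.2 -0.4  0.5] T [ 0.01 -0.11  0.03] g 0.999
q [ 0.04  0.53 -0.72  1.58  0.39  1.18  0.34] shift units [0.59 0.31 0.51] turn x units -0.002 deg 0.2
```

Request:
play_rows([
  {"claw": 0,"linear": [0.1,0.15,0.25],"rotation": [0,-0.005,0.003]},
  {"claw": 0,"linear": [0.1,0.1,0.2],"rotation": [0,-0.004,0.003]},
  {"claw": 0,"linear": [0.2,0.05,0.1],"rotation": [0,0,0]},
  {"claw": 0,"linear": [0,0,0],"rotation": [0,0,0]},
])

```text
time: 6.12
position: [0.5857, 0.3044, 0.074]
tool_rot: [-0.862, 1.389, 0.863]
ft_force: [0.2, 0.2, 0.1]
grip_width: 0.996
```

```bash
python3 go.py .583 .304 .067 2.687
```

```text
t 6.1167 pos [0.5857 0.3044 0.074 ] yaw 2.68 tilt [ 0.003  0.003 -1.   ] F [0.2 0.2 0.1] T [ 0.05 -0.1  -0.02] g 0.996
q [ 0.02  0.55 -0.73  1.57  0.39  1.16  0.33] shift units [ 0.28  0.09 -0.06] turn x units -0.004 deg 0.4
```

Request:
play_rows([
  {"claw": 0.3,"linear": [0.2,0.08,-0.05],"rotation": [0,0,0]},
  {"claw": 0.6,"linear": [0,0,0],"rotation": [0,0,0]},
  {"claw": 1,"linear": [0,0,0],"rotation": [0,0,0]},
  {"claw": 1,"linear": [0,0,0],"rotation": [0,0,0]},
  {"claw": 1,"linear": [0,0,0],"rotation": [0,0,0]},
  {"claw": 1,"linear": [0,0,0],"rotation": [0,0,0]},
  {"claw": 1,"linear": [0,0,0],"rotation": [0,0,0]},
  {"claw": 1,"linear": [0,0,0],"rotation": [0,0,0]},
], newtons=25)

```text
time: 6.78
position: [0.5842, 0.3061, 0.0713]
tool_rot: [-0.863, 1.384, 0.863]
ft_force: [-0.5, 0.3, 0.3]
grip_width: 0.48
```

```bash
python3 go.py .583 .304 .067 1.667
```

```text
t 6.7833 pos [0.5842 0.3061 0.0713] yaw 2.682 tilt [ 0.007  0.005 -1.   ] F [-0.5  0.3  0.3] T [ 0.06 -0.18  0.02] g 0.48
q [ 0.02  0.55 -0.73  1.58  0.39  1.15  0.32] shift units [ 0.17  0.01 -0.1 ] turn x units 0.646 deg -58.1
```

Still closing.

Request:
play_rows([
  {"claw": 1,"linear": [0,0,0],"rotation": [0,0,0]},
  {"claw": 1,"linear": [0,0,0],"rotation": [0,0,0]},
  {"claw": 1,"linear": [0,0,0],"rotation": [0,0,0]},
  {"claw": 1,"linear": [0,0,0],"rotation": [0,0,0]},
  {"claw": 1,"linear": [0,0,0],"rotation": [0,0,0]},
  {"claw": 1,"linear": [0,0,0],"rotation": [0,0,0]},
  {"claw": 1,"linear": [0,0,0],"rotation": [0,0,0]},
  {"claw": 1,"linear": [0,0,0],"rotation": [0,0,0]},
], newtons=25)

```text
time: 7.45
position: [0.5857, 0.3085, 0.0715]
tool_rot: [-0.862, 1.377, 0.865]
ft_force: [1.9, 0.9, -0.4]
grip_width: 0.16
```

```bash
python3 go.py .583 .304 .067 1.667
```

```text
t 7.45 pos [0.5857 0.3085 0.0715] yaw 2.683 tilt [ 0.011  0.009 -1.   ] F [ 1.9  0.9 -0.4] T [-0.04 -0.19  0.1 ] g 0.16
q [ 0.02  0.55 -0.73  1.58  0.39  1.15  0.32] shift units [ 0.18  0.02 -0.21] turn x units 0.647 deg -58.2
```

Request:
play_rows([
  {"claw": 1,"linear": [0,0,0],"rotation": [0.04,0,0]},
  {"claw": 1,"linear": [0,0,0],"rotation": [0.06,0,0]},
  {"claw": 1,"linear": [0,0,0],"rotation": [0.06,0,0]},
  {"claw": 1,"linear": [0,0,0],"rotation": [0.06,0,0]},
], newtons=35)

```text
time: 7.78
position: [0.5856, 0.3084, 0.0715]
tool_rot: [-0.586, 1.476, 0.593]
ft_force: [1.5, 0.9, 0.0]
grip_width: 0.16
```

```bash
python3 go.py .583 .304 .067 1.667
```

```text
t 7.7833 pos [0.5856 0.3084 0.0715] yaw 2.326 tilt [ 0.01   0.009 -1.   ] F [1.5 0.9 0. ] T [-0.11 -0.16  0.19] g 0.16
q [-0.03  0.53 -0.66  1.58  0.35  1.14 -0.01] shift units [ 0.18 -0.06 -0.2 ] turn x units 0.42 deg -37.8
```

Request:
play_rows([
  {"claw": 1,"linear": [0,0,0],"rotation": [0.06,0,0]},
  {"claw": 1,"linear": [0,0,0],"rotation": [0.06,0,0]},
  {"claw": 1,"linear": [0,0,0],"rotation": [0.06,0,0]},
  {"claw": 1,"linear": [0,0,0],"rotation": [0.06,0,0]},
  {"claw": 1,"linear": [0,0,0],"rotation": [0.06,0,0]},
  {"claw": 1,"linear": [0,0,0],"rotation": [0.05,0,0]},
  {"claw": 1,"linear": [0,0,0],"rotation": [0.04,0,0]},
])

```text
time: 8.37
position: [0.5853, 0.3083, 0.0715]
tool_rot: [-0.082, 1.558, 0.094]
ft_force: [1.9, 1.2, -1.0]
grip_width: 0.159
```

```bash
python3 go.py .583 .304 .067 1.667
```

```text
t 8.3667 pos [0.5853 0.3083 0.0715] yaw 1.683 tilt [ 0.01   0.008 -1.   ] F [ 1.9  1.2 -1. ] T [-0.16 -0.15  0.2 ] g 0.159
q [-0.11  0.5  -0.54  1.59  0.27  1.12 -0.6 ] shift units [ 0.18 -0.16 -0.11] turn x units 0.01 deg -0.9
```

Torque is still only the friction level, so I push on gently to feel the stop.

Request:
play_rows([
  {"claw": 1,"linear": [0,0,0],"rotation": [0.03,0,0]},
  {"claw": 1,"linear": [0,0,0],"rotation": [0.03,0,0]},
])

```text
time: 8.53
position: [0.5853, 0.3082, 0.0715]
tool_rot: [-0.006, 1.56, 0.017]
ft_force: [1.3, -2.2, 0.1]
grip_width: 0.165
```

```bash
python3 go.py .583 .304 .067 1.667
```

```text
t 8.5333 pos [0.5853 0.3082 0.0715] yaw 1.586 tilt [ 0.011  0.007 -1.   ] F [ 1.3 -2.2  0.1] T [-0.6  -0.37  0.92] g 0.165
q [-0.13  0.49 -0.52  1.59  0.26  1.12 -0.69] shift units [ 0.18 -0.17 -0.1 ] turn x units -0.052 deg 4.7
```

Torque rose from 0.2 to 0.9 N m, so the stop is reached. Releasing and lifting.

Request:
play_rows([
  {"claw": 1,"linear": [0,0,0],"rotation": [-0.01,0,0]},
  {"claw": 0,"linear": [0,0,0],"rotation": [0,0,0]},
  {"claw": 0,"linear": [0,0,0],"rotation": [0,0,0]},
  {"claw": 0,"linear": [0,0,0],"rotation": [0,0,0]},
  {"claw": 0,"linear": [0,0,0],"rotation": [0,0,0]},
  {"claw": 0,"linear": [0,0,0],"rotation": [0,0,0]},
  {"claw": 0,"linear": [-0.5,0,0],"rotation": [0,0,0]},
  {"claw": 0,"linear": [-0.7,0,0],"rotation": [0,0,0]},
  {"claw": 0,"linear": [-0.7,0,0],"rotation": [0,0,0]},
  {"claw": 0,"linear": [-0.7,0,0],"rotation": [0,0,0]},
])

```text
time: 9.37
position: [0.5811, 0.3052, 0.1356]
tool_rot: [-0.024, 1.57, 0.029]
ft_force: [0.4, 0.1, 0.2]
grip_width: 0.763
```

```bash
python3 go.py .5515 .160 .14 2.90
```

```text
t 9.3667 pos [0.5811 0.3052 0.1356] yaw 1.605 tilt [ 0.     0.003 -1.   ] F [0.4 0.1 0.2] T [-0.05 -0.14  0.02] g 0.763
q [-0.11  0.44 -0.54  1.53  0.23  1.24 -0.65] shift units [-0.19 -5.76 -1.38] turn x units -0.825 deg 74.2
```

Request:
play_rows([
  {"claw": 0,"linear": [-0.15,-0.6,-0.15],"rotation": [0,0,0]},
  {"claw": 0,"linear": [-0.15,-0.8,-0.2],"rotation": [0,0,0]},
  {"claw": 0,"linear": [-0.15,-0.8,-0.2],"rotation": [0,0,0]},
  {"claw": 0,"linear": [-0.15,-0.8,-0.2],"rotation": [0,0,0]},
  {"claw": 0,"linear": [-0.15,-0.8,-0.2],"rotation": [0,0,0]},
  {"claw": 0,"linear": [0,-0.8,-0.2],"rotation": [0,0,0]},
  {"claw": 0,"linear": [0,-0.6,-0.15],"rotation": [0,0,0]},
  {"claw": 0,"linear": [0,0,0],"rotation": [-0.07,0,0]},
  {"claw": 0,"linear": [0,0,0],"rotation": [-0.08,0,0]},
  {"claw": 0,"linear": [0,0,0],"rotation": [-0.08,0,0]},
])

```text
time: 10.2
position: [0.5557, 0.1718, 0.172]
tool_rot: [-0.311, 1.527, 0.321]
ft_force: [-0.4, -0.1, 1.3]
grip_width: 1.0
```

Request:
play_rows([
  {"claw": 0,"linear": [0,0,0],"rotation": [-0.08,0,0]},
  {"claw": 0,"linear": [0,0,0],"rotation": [-0.08,0,0]},
  {"claw": 0,"linear": [0,0,0],"rotation": [-0.08,0,0]},
  {"claw": 0,"linear": [0,0,0],"rotation": [-0.08,0,0]},
  {"claw": 0,"linear": [0,0,0],"rotation": [-0.08,0,0]},
  {"claw": 0,"linear": [0,0,0],"rotation": [-0.08,0,0]},
  {"claw": 0,"linear": [0,0,0],"rotation": [-0.08,0,0]},
])

```text
time: 10.78
position: [0.5568, 0.1718, 0.1807]
tool_rot: [-0.995, 1.305, 0.982]
ft_force: [0.4, -0.2, 0.0]
grip_width: 1.003
```

```bash
python3 go.py .552 .162 .07 2.90;  python3 - <<'E'
from h import *
cv2.imwrite('pics/side3.png',cv2.resize(get_image('side')[150:384,100:400],None,fx=2,fy=2))
E
```

```text
t 10.7833 pos [0.5568 0.1718 0.1807] yaw 2.851 tilt [ 0.026  0.01  -1.   ] F [ 0.4 -0.2  0. ] T [ 0.04 -0.13  0.  ] g 1.003
q [ 0.24  0.24 -0.67  1.69  0.16  1.24  0.81] shift units [ 4.42  0.17 -0.51] turn x units -0.031 deg 2.8
```

View pics/side3.png

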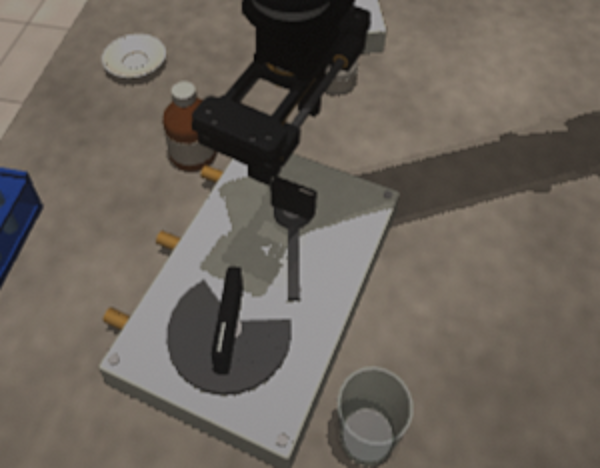

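Request:
play_rows([
  {"claw": 0,"linear": [0.4,0.05,-0.2],"rotation": [-0.015,0.005,0.007]},
  {"claw": 0,"linear": [0.6,0.05,-0.2],"rotation": [-0.015,0.005,0.007]},
  {"claw": 0,"linear": [0.7,0.05,-0.1],"rotation": [0,0,0]},
  {"claw": 0,"linear": [0.7,0,0],"rotation": [0,0,0]},
  {"claw": 0,"linear": [0.3,0,0],"rotation": [0,0,0]},
  {"claw": 0,"linear": [0,0,0],"rotation": [0,0,0]},
])

```text
time: 11.33
position: [0.5516, 0.1603, 0.1135]
tool_rot: [-1.027, 1.312, 1.023]
ft_force: [-1.1, -0.6, -0.5]
grip_width: 1.001
```

```bash
python3 go.py .552 .162 .07 2.90
```

```text
t 11.3333 pos [0.5516 0.1603 0.1135] yaw 2.895 tilt [ 0.005  0.    -1.   ] F [-1.1 -0.6 -0.5] T [ 0.11 -0.15  0.01] g 1.001
q [ 0.24  0.3  -0.66  1.76  0.2   1.14  0.84] shift units [1.74 0.01 0.07] turn x units -0.003 deg 0.3
```

Request:
play_rows([
  {"claw": 0,"linear": [0.5,0,0.03],"rotation": [0,0,0]},
  {"claw": 0,"linear": [0.6,0,0.04],"rotation": [0,0,0]},
  {"claw": 0,"linear": [0.5,0,0.04],"rotation": [0,0,0]},
  {"claw": 0,"linear": [0.1,0,0],"rotation": [0,0,0]},
  {"claw": 0.5,"linear": [0,0,0],"rotation": [0,0,0]},
  {"claw": 0.6,"linear": [0,0,0],"rotation": [0,0,0]},
  {"claw": 0.6,"linear": [0,0,0],"rotation": [0,0,0]},
  {"claw": 0.6,"linear": [0,0,0],"rotation": [0,0,0]},
], newtons=25)

```text
time: 12.0
position: [0.5543, 0.1642, 0.0703]
tool_rot: [-1.026, 1.31, 1.019]
ft_force: [-0.0, 0.2, 0.5]
grip_width: 0.786
```

```bash
python3 go.py .552 .162 .07 2.90
```

```text
t 12.0 pos [0.5543 0.1642 0.0703] yaw 2.892 tilt [ 0.008  0.001 -1.   ] F [-0.   0.2  0.5] T [ 0.12 -0.11 -0.01] g 0.786
q [ 0.21  0.36 -0.64  1.8   0.25  1.06  0.8 ] shift units [ 0.01  0.07 -0.11] turn x units -0.005 deg 0.4
```

Request:
play_rows([
  {"claw": 1,"linear": [0,0.05,-0.08],"rotation": [0,0,0]},
  {"claw": 1,"linear": [0,0,0],"rotation": [0,0,0]},
  {"claw": 1,"linear": [0,0,0],"rotation": [0,0,0]},
  {"claw": 1,"linear": [0,0,0],"rotation": [0,0,0]},
  {"claw": 1,"linear": [0,0,0],"rotation": [0,0,0]},
  {"claw": 1,"linear": [0,0,0],"rotation": [0,0,0]},
  {"claw": 1,"linear": [0,0,0],"rotation": [0,0,0]},
  {"claw": 1,"linear": [0,0,0],"rotation": [0,0,0]},
  {"claw": 1,"linear": [0,0,0],"rotation": [0,0,0]},
  {"claw": 1,"linear": [0,0,0],"rotation": [0,0,0]},
], newtons=25)

```text
time: 12.83
position: [0.5538, 0.1619, 0.0727]
tool_rot: [-1.027, 1.308, 1.016]
ft_force: [-0.4, -0.2, -0.2]
grip_width: 0.163
```

Request:
play_rows([
  {"claw": 1,"linear": [0,0,0],"rotation": [0,0,0]},
  {"claw": 1,"linear": [0,0,0],"rotation": [0,0,0]},
  {"claw": 1,"linear": [0,0,0],"rotation": [0,0,0]},
  {"claw": 1,"linear": [0,0,0],"rotation": [0,0,0]},
  {"claw": 1,"linear": [0,0,0],"rotation": [0,0,0]},
  {"claw": 1,"linear": [0,0,0],"rotation": [0,0,0]},
  {"claw": 1,"linear": [0,0,0],"rotation": [0,0,0]},
  {"claw": 1,"linear": [0,0,0],"rotation": [0,0,0]},
], newtons=25)

```text
time: 13.5
position: [0.5538, 0.1619, 0.0727]
tool_rot: [-1.027, 1.308, 1.016]
ft_force: [-0.5, 0.1, 1.1]
grip_width: 0.158
```

```bash
python3 go.py .552 .162 .07 1.667
```

```text
t 13.5 pos [0.5538 0.1619 0.0727] yaw 2.891 tilt [ 0.012  0.    -1.   ] F [-0.5  0.1  1.1] T [-0.15 -0.07 -0.  ] g 0.158
q [ 0.22  0.35 -0.65  1.8   0.24  1.06  0.8 ] shift units [ 0.11  0.07 -0.01] turn x units 0.779 deg -70.1
```

Gripped at 0.158, which is 14 mm. Turning 30 degrees first, then checking.

Request:
play_rows([
  {"claw": 1,"linear": [0,0,0],"rotation": [0.04,0,0]},
  {"claw": 1,"linear": [0,0,0],"rotation": [0.06,0,0]},
  {"claw": 1,"linear": [0,0,0],"rotation": [0.06,0,0]},
  {"claw": 1,"linear": [0,0,0],"rotation": [0.06,0,0]},
  {"claw": 1,"linear": [0,0,0],"rotation": [0.06,0,0]},
  {"claw": 1,"linear": [0,0,0],"rotation": [0.06,0,0]},
], newtons=35)

```text
time: 14.0
position: [0.5529, 0.1603, 0.0727]
tool_rot: [-0.603, 1.479, 0.593]
ft_force: [0.5, 0.1, 0.8]
grip_width: 0.161
```

```bash
python3 go.py .552 .162 .07 1.667
```

```text
t 14.0 pos [0.5529 0.1603 0.0727] yaw 2.337 tilt [ 0.009 -0.003 -1.   ] F [0.5 0.1 0.8] T [-0.32  0.09  0.12] g 0.161
q [ 0.14  0.33 -0.55  1.8   0.2   1.06  0.28] shift units [0.11 0.08 0.02] turn x units 0.427 deg -38.4
```

Request:
play_rows([
  {"claw": 1,"linear": [0,0,0],"rotation": [0.06,0,0]},
  {"claw": 1,"linear": [0,0,0],"rotation": [0.06,0,0]},
  {"claw": 1,"linear": [0,0,0],"rotation": [0.06,0,0]},
  {"claw": 1,"linear": [0,0,0],"rotation": [0.06,0,0]},
  {"claw": 1,"linear": [0,0,0],"rotation": [0.06,0,0]},
  {"claw": 1,"linear": [0,0,0],"rotation": [0.05,0,0]},
  {"claw": 1,"linear": [0,0,0],"rotation": [0.04,0,0]},
  {"claw": 1,"linear": [0,0,0],"rotation": [0.03,0,0]},
  {"claw": 1,"linear": [0,0,0],"rotation": [0.03,0,0]},
])

```text
time: 14.75
position: [0.5509, 0.1594, 0.0727]
tool_rot: [-0.028, 1.565, 0.015]
ft_force: [1.1, -0.4, 0.6]
grip_width: 0.16
```

```bash
python3 go.py .552 .162 .07 1.667
```

```text
t 14.75 pos [0.5509 0.1594 0.0727] yaw 1.598 tilt [ 0.006 -0.008 -1.   ] F [ 1.1 -0.4  0.6] T [-0.26 -0.11  0.98] g 0.16
q [ 0.05  0.31 -0.44  1.81  0.16  1.06 -0.43] shift units [0.11 0.1  0.05] turn x units -0.044 deg 3.9
```

The selector stop is felt too, at 0.98 N m. Releasing and lifting clear.

Request:
play_rows([
  {"claw": 1,"linear": [0,0,0],"rotation": [-0.01,0,0]},
  {"claw": 0,"linear": [0,0,0],"rotation": [0,0,0]},
  {"claw": 0,"linear": [0,0,0],"rotation": [0,0,0]},
  {"claw": 0,"linear": [0,0,0],"rotation": [0,0,0]},
  {"claw": 0,"linear": [0,0,0],"rotation": [0,0,0]},
  {"claw": 0,"linear": [0,0,0],"rotation": [0,0,0]},
  {"claw": 0,"linear": [-0.5,0,0],"rotation": [0,0,0]},
  {"claw": 0,"linear": [-0.7,0,0],"rotation": [0,0,0]},
  {"claw": 0,"linear": [-0.8,0,0],"rotation": [0,0,0]},
  {"claw": 0,"linear": [-0.8,0,0],"rotation": [0,0,0]},
])

```text
time: 15.58
position: [0.5469, 0.1598, 0.1418]
tool_rot: [-0.044, 1.575, 0.032]
ft_force: [0.8, -0.0, -0.4]
grip_width: 0.759
```

Request:
play_rows([
  {"claw": 0,"linear": [-0.8,0,0],"rotation": [0,0,0]},
  {"claw": 0,"linear": [-0.8,0,0],"rotation": [0,0,0]},
  {"claw": 0,"linear": [-0.8,0,0],"rotation": [0,0,0]},
  {"claw": 0,"linear": [-0.4,0,0],"rotation": [0,0,0]},
  {"claw": 0,"linear": [0,0,0],"rotation": [0,0,0]},
  {"claw": 0,"linear": [0,0,0],"rotation": [0,0,0]},
])

```text
time: 16.08
position: [0.5494, 0.1617, 0.2253]
tool_rot: [-0.042, 1.563, 0.035]
ft_force: [0.1, -1.0, -0.2]
grip_width: 0.997
```

```bash
python3 go.py .552 .162 .07 1.667;  python3 - <<'E'
from h import *
cv2.imwrite('pics/side4.png',cv2.resize(get_image('side')[150:384,100:400],None,fx=2,fy=2))
E
```

```text
t 16.0833 pos [0.5494 0.1617 0.2253] yaw 1.62 tilt [ 0.008 -0.004 -1.   ] F [ 0.1 -1.  -0.2] T [-0.01 -0.09  0.04] g 0.997
q [ 0.07  0.18 -0.46  1.64  0.09  1.34 -0.35] shift units [6.21 0.04 0.06] turn x units -0.03 deg 2.7
```

View pics/side4.png

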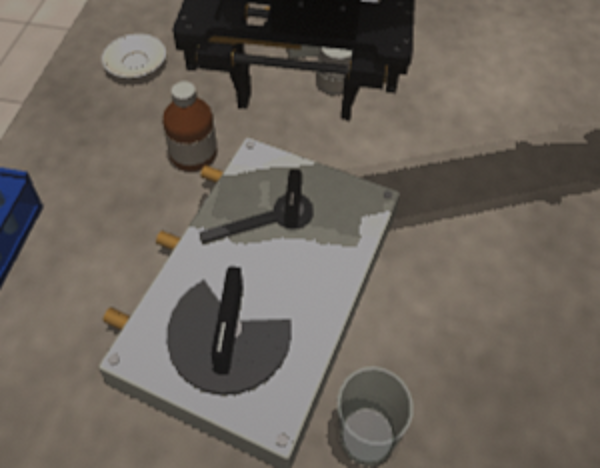

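```bash
python3 - <<'E'
from h import *
im=cv2.imread('pics/side4.png')
im=cv2.resize(im[120:400,150:350],None,fx=2.1,fy=2.1,interpolation=cv2.INTER_CUBIC)
for o,l in(((.585,.308),.045),((.5515,.161),.025)):
  for a,col in((1.05,(0,0,255)),(1.25,(0,255,0))):
    t=-.224-a;d=l*np.array([np.cos(t),np.sin(t)])
    p=(((px('side',[[*(np.array(o)+s*d),.097] for s in(1,-1)])-[100,150])*2-[150,120])*2.1).astype(int)
    cv2.line(im,tuple(map(int,p[0])),tuple(map(int,p[1])),col,1)
cv2.imwrite('pics/chk.png',im)
E
```

```text
(no output)
```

View pics/chk.png

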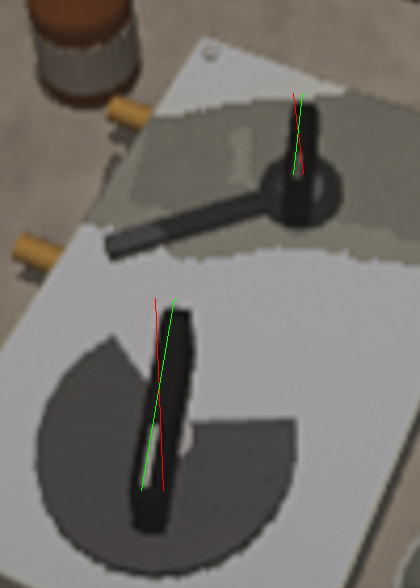

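Both bars lie parallel to the green 1.25 rad lines, clearly past the red 1.05 rad lines. Handing in.

```bash
python3 -c "
from bench import *
print(close_job())"
```

```text
the job is handed in; nothing more can be done
None
```

I turned both handles clockwise to their stops, the isolator first and then the selector, and handed the job in at about 16 s of the 48 s allowed. The hand-in gives no verdict, so I can't confirm the official result.

- **Stops:** I gripped each bar across its thickness (opening about 14 mm). Turning torque rose from 0.1–0.2 N m to 0.9 N m at the isolator's stop and 1.0 N m at the selector's. Measured forces stayed around 2 N.
- **Final picture:** With the gripper open and lifted clear (TCP at 0.225 m), both bars lie parallel to the predicted 1.25 rad lines, and the selector's arm has swung away from the disc. The drawn lines sit a few pixels to one side of the bars, which fits the 2 mm calibration error and doesn't affect the angle.
- **Single tap:** The arm passed this area only at about 0.22 m height and worked only at the gas panel. I did not measure the tap's position again at the end.

No check failed.

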